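# Hook the drip tray out from under the bar riser

## Task

The riser's steel drip tray has been pushed right back under its ledge. Take the red-handled pull hook from its forked rest, reach it in under the ledge, find the tray's hidden brass pull eye by feel, and gently draw the tray out to its stop with the hook, not with the fingers. Then lay the hook back in both forks of its rest and leave the other things on the counter where they are.

Things in the scene. Friction and masses are not known exactly. Their poses are not given: they have to be found in the camera images.
- riser: Fixed wooden riser, 240 deep (x) x 320 wide (y) x 110 high. Origin: centre of its underside; front faces its -x, towards the robot; z up. Top board 18 thick, underside 92 above the counter. Side walls (inner faces y = +-142) reach the front lip at x = -120, so the bay below opens only at the front. More than 25 N on riser, tray or eye is too rough.
- lip (a point): Middle of the lower front edge of the riser's ledge: 92 above the counter, riser x = -120, y = 0; axes as the riser. Hook in under here.
- tray_front (a point): On the front of the steel tray, y middle, 30 above the counter; riser x = -50 minus the tray joint; axes as the riser. The front is a flat plate, z 8 to 86, y +-138 mm. A brass pull eye is clamped on a rail along y on it, hidden under the ledge and NOT measured: its middle is anywhere from y = -80 to +80 mm. It holds firm against sideways pushes (over 35 N): feel for it.
- eye_track (a point): Line of the eye: the level line along y, 30 above the counter and 42 in front of tray_front, on which the eye's crossbar lies; this point at y = 0. Eye: a level U of 7 mm bar; crossbar on this line, side prongs at 13 mm either side of its middle (centre lines) run back to a block 38 wide, 22 high, 10 thick on the tray. Free space inside the U: 19 (y) x 28 (x).
- tray (a joint): How far the drip tray is out, m: 0 fully in, 0.075 at its stop; grows as the tray moves to the riser's -x. Starts 0 to 0.012. About 3 N of friction plus slight damping; it stays where it is left.
- hook: Pull hook, 0.13 to 0.2 kg, lying level in its rest, x along the rod to the hook end, z up. Origin: middle of the red handle, on the rod axis. Handle 100 (x) x 20 (y) x 24 (z), gripped across the 20. A steel rod of 8 mm diameter runs on the axis to x = 160, then bends straight down as an 8 mm finger ending 34 below the axis; behind, a tail of the same rod ends at x = -114.
- hook_tip (a point): Lower end of the hook's finger: hook frame (160, 0, -34) mm.
- rest: Fixed hook rest: dark wooden base 230 x 70 x 12, two steel posts with V forks (open upward, across y, 48 wide over all, 90 degrees, tops 89 high, bar 6 mm) at x = +95 (for the rod) and x = -80 (for the tail). Origin on the counter, x points to where the hook end lies. Hook in place: axis 75 above the counter along the rest's x, handle between the forks.
- seat (a point): Where the hook's origin lies when in its rest: rest frame (0, 0, 75) mm; axes as the rest. The hook may lie some 25 mm forward or back of it.
- cups: Stack of clear cups, 77 diameter, 190 high, standing on the riser's top; origin centre of its underside. A bystander.
- sprayer: White spray bottle, 76 diameter, about 196 high, standing on the counter; origin centre of its underside. A bystander.
- jar: Amber glass jar with cork lid, 70 diameter, 100 high, on the counter; origin centre of its underside. A bystander.
Mind the look-alikes: they are no part of the job. What is shaped like the rest but blue or pink is not meant.

How it is judged:
By the outcome, as a careful person would: the job done as asked, in the order asked, and still so for the second after the job is handed in, with the robot touching nothing.
It also fails if it takes over 72 s, if anything falls off the work surface, if the arm or the gripper's body presses on something with over 40 N, if the wrist force passes 120 N, or if a joint passes its speed limit or range.

## Robot

A 6-joint arm with a two-finger parallel gripper is mounted at the origin on the work surface. World frame = base frame: x ahead of the robot, y to its left, z up, the work surface at z = 0. Lengths are in m, angles in rad, forces in N, time in s.
With the tool pointing down it reaches from about 0.35 to 0.975 m from the base axis. Payload 4.9 kg.
Tool frame: the origin (TCP) lies midway between the tips of the shut fingers; the grasp point (between the pads) lies 19 mm behind it; z points along the fingers, y is the line along which they close (so a half turn about z gives the same grasp; the last joint's range is limited). The gripper opens to 85 mm and grips with 20 to 120 N. Pads are 22 mm wide; open, the fingers measure 114 mm over their backs; the gripper's body (76 mm by 85 mm) begins 54 mm behind the grasp point. The pads swing forward as they close: fully open they stand 13 mm farther back than shut.
Start: joints at [1.187, 0.053, 1.613, -0, 1.476, -0.119], TCP at [0.164, 0.603, 0.231] pointing down, gripper open.
Joint ranges: [-3.01, 3.01], [-1.01, 2.22], [0.06, 2.58], [-1.02, 4.17], [0.09, 2.62], [-3.14, 3.14]. Speed limits (rad/s): [2.57, 2.57, 3.14, 3.14, 3.14, 3.14].

## Interface

Orientations are given as a unit quaternion [w, x, y, z].
In Python, from plant import state, grab_frame, job_done, cut_out, place_of gives the robot as it stands.
- The arm moves only by the tool jog_arm, never from a script. Its argument "motion" is text: rows parted by semicolons, each of 7 numbers parted by spaces: the opening in per cent of the stroke, from 0 (shut) to 100 (fully open), then the shift along the tool's x, y, z as a fraction of full scale, then the turn, a rotation vector about the tool's x, y, z as a fraction of full scale. A call has exactly 5 rows; each row is the pose to reach, as a shift and turn from the pose commanded when the call began, along the tool's axes at that moment; what a row does not reach only later rows make up. Full scale, the value 1, is 50 cm for a shift and 1.5 rad for a turn. A row lasts 1/8 s, in which the tool goes at most 62.5 mm and 10.7 degrees, less where a joint would pass 70% of its speed; a pose out of reach is approached as far as the arm can. A call with a number of a shift or a turn outside -1 to 1 is refused whole. A call with a gripper value outside its range is refused whole. The fingers move at their own pace and stop on an object; the grip force is fixed at half the most. Time passes only in rows, so rows that repeat a pose let the fingers close, or fill a call up. It gives the time, the measured TCP pose, the force, the opening and the grip force at its end, in the units of the state.
- state(): the state, without advancing time (a new reading comes with each control period).
- grab_frame(name): name is "side" or "top"; returns a dict with "color" (480x640x3 uint8, red, green, blue), "range_z" (480x640 float32, m along the optical axis (not along the pixel's ray), 0 where there is no reading), "intrinsics" (3x3 intrinsics, pixels), "world_from_camera" (4x4, takes a point from camera to world coordinates). Camera axes: x right, y up, looking along -z (the intrinsics and any distortion apply to the point x, -y, -z); pixel columns grow to the right and rows downward; lengths in m; the calibration is good to about 2 mm. A picture is of the moment at which its call begins.
- job_done(): hands the job in; it is judged then, once.
Trained networks look in the newest picture that a camera, given by its name, has taken for a name from the list of things; names that differ only in an ending like _2 or _b are one class to them, and where a whole thing is asked for, a point or a joint stands for the part that bears it (a point fixed in the world has none). Each returns a list of dicts, best first, with "p" (0 to 1); they miss things now and then, are a little off and sometimes report something else, mostly with a low value. They report only what shows in the picture. A call takes as long as a camera call. They do not tell look-alikes from the thing itself.
- cut_out(camera, thing): "pixels" (480x640 bool, what is visible of it).
- place_of(camera, thing): "at" ([x, y, z] in m, in world coordinates, good to about 4 mm: a listed point, or the origin of a listed thing).
The state is a dict: "time": time; "joint_pos": joint angles; "joint_vel": joint speeds; "joint_efforts": joint torques, N m; "tool_pos": TCP position; "tool_rot": TCP orientation; "contact_force": force on the tool from outside, world axes, zero at the start; "ft_torque": the same for the moment, N m; "gripper_width": opening from 0.0 (shut) to 1.0 (fully open); "grasp_force": force on a finger pad.
Only numpy, scipy, OpenCV 4.12 (cv2) and the standard library are available. Lean on these libraries where they do the work, as an engineer would, in place of code of your own. Each camera call takes 0.05 s, during which the arm holds its last target. There are 200 camera calls.

## Working session

There is one attempt and no reset: what is moved stays moved. The work goes in short steps, Python scripts to look and compute and a tool call to move; the robot and the scene stay as the last step left them, time stands still between calls to the robot, and variables do not carry over. Pictures are saved under pics/ and viewed, at most 10 in all, crops included, and the job is handed in when it is done.

Besides the shell and the picture viewer there is one more tool, called as name(argument=value, ...) on one line, values as JSON. jog_arm: Moves the arm, as the interface text tells. Shift numbers are shares of 50 cm and turn numbers shares of 1.5 rad, none past 1 either way. Its arguments: {"type":"object","properties":{"motion":{"type":"string"}},"required":["motion"]}

```bash
mkdir -p pics; ls; python3 - <<'E'
from plant import *
import cv2, numpy as np
s=state(); print(s['time'],s['tool_pos'],s['tool_rot'],s['gripper_width'])
ims=[]
for c in ("side","top"):
    f=grab_frame(c); np.savez(f'pics/{c}0.npz',**f)
    cv2.imwrite(f'pics/{c}0.png',f['color'][:,:,::-1])
    print(c,np.round(f['world_from_camera'],3).tolist(),f['intrinsics'].tolist())
    for t in ("riser","lip","tray_front","eye_track","hook","hook_tip","rest","seat","cups","sprayer","jar"):
        try: print(c,t,[(np.round(d['at'],3).tolist(),round(d['p'],2)) for d in place_of(c,t)][:4])
        except Exception as e: print(t,e)
print(state()['time'])
E
```

```text
pics
0.0 [0.16335455 0.60262894 0.23008468] [-2.40357403e-04  1.32005746e-01  9.91248434e-01 -9.83705362e-04] 0.9956399015917199
side [[0.859, 0.326, -0.394, -0.009], [-0.512, 0.54, -0.668, -0.855], [-0.005, 0.776, 0.631, 0.908], [0.0, 0.0, 0.0, 1.0]] [[541.6696673591938, 0.0, 313.8478890331047], [0.0, 541.6696673591938, 227.99371635543008], [0.0, 0.0, 1.0]]
side riser []
side lip [([0.647, 0.096, 0.093], 0.7)]
side tray_front [([0.705, 0.105, 0.035], 0.8)]
side eye_track [([0.666, 0.097, 0.028], 0.54)]
side hook [([0.473, -0.283, 0.075], 0.75), ([0.765, 0.109, 0.004], 0.72)]
side hook_tip [([0.631, -0.282, 0.041], 0.82), ([0.703, 0.101, 0.036], 0.66)]
side rest [([0.472, -0.281, 0.001], 0.75), ([0.227, -0.42, 0.0], 0.66), ([0.741, -0.394, 0.003], 0.58)]
side seat [([0.746, -0.387, 0.072], 0.8), ([0.233, -0.422, 0.075], 0.71), ([0.473, -0.279, 0.075], 0.59)]
side cups [([0.796, 0.133, 0.107], 0.87)]
side sprayer [([0.631, 0.452, -0.003], 0.72)]
side jar [([0.462, 0.419, 0.001], 0.7)]
top [[-0.025, 0.989, -0.147, 0.313], [-1.0, -0.024, 0.01, 0.036], [0.006, 0.147, 0.989, 1.588], [0.0, 0.0, 0.0, 1.0]] [[553.7292978627524, 0.0, 322.3520289580374], [0.0, 553.7292978627524, 239.08733459943443], [0.0, 0.0, 1.0]]
top riser [([0.764, 0.106, -0.004], 0.78)]
top lip [([0.471, -0.283, 0.077], 0.71), ([0.642, 0.099, 0.092], 0.67)]
top tray_front []
top eye_track []
top hook [([0.474, -0.287, 0.076], 0.65)]
top hook_tip [([0.634, -0.283, 0.042], 0.62)]
top rest [([0.75, -0.389, 0.0], 0.96), ([0.229, -0.421, -0.003], 0.82), ([0.474, -0.283, -0.001], 0.71), ([0.766, 0.104, -0.004], 0.16)]
top seat [([0.475, -0.284, 0.072], 0.87), ([0.743, -0.39, 0.071], 0.73), ([0.227, -0.423, 0.074], 0.6)]
top cups [([0.799, 0.13, 0.111], 0.85)]
top sprayer [([0.631, 0.449, 0.002], 0.96)]
top jar [([0.46, 0.415, -0.0], 0.65)]
1.2
```

View pics/side0.png

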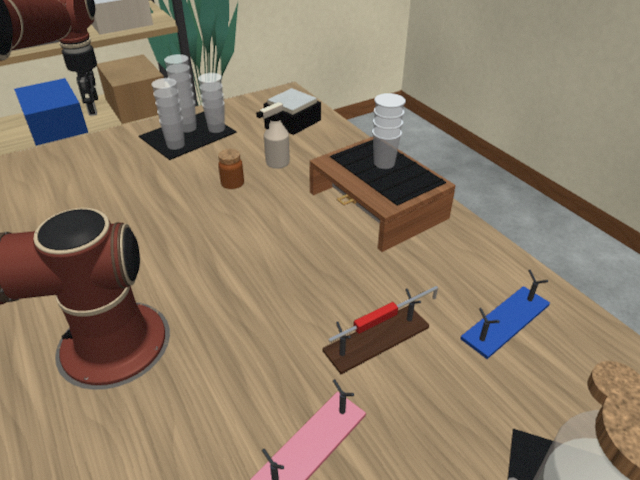

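View pics/top0.png

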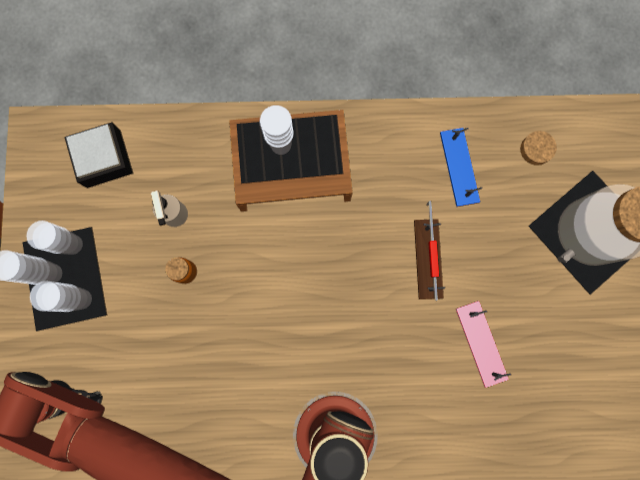

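The side view shows the red hook in the brown rest at (377,318). Candidates for the rest are brown (377,335), blue (506,320) and pink (310,440); brown fits the description. In the top view the riser is at (292,158) and the hook at (433,255). A brass bit shows in the side view at (345,200). I'll check these in close crops and measure the yaws.

```bash
cat > h.py <<'E'
import numpy as np, cv2
def load(c): return dict(np.load(f'pics/{c}.npz'))
def cloud(f):
    K=f['intrinsics'];z=f['range_z'];v,u=np.mgrid[:480,:640]
    P=np.stack([(u-K[0,2])*z/K[0,0],-(v-K[1,2])*z/K[1,1],-z],-1)
    T=f['world_from_camera'];return P@T[:3,:3].T+T[:3,3]
def ray(f,u,v,h):
    K=f['intrinsics'];T=f['world_from_camera']
    d=T[:3,:3]@np.array([(u-K[0,2])/K[0,0],-(v-K[1,2])/K[1,1],-1]);o=T[:3,3]
    return o+d*(h-o[2])/d[2]
E
python3 - <<'E'
from h import *
for c in('side0','top0'):
    f=load(c);P=cloud(f);I=f['color'].astype(int);ok=f['range_z']>0
    red=ok&(I[...,0]>150)&(I[...,1]<70)&(I[...,2]<70)&(abs(P[...,0]-.47)<.1)&(abs(P[...,1]+.283)<.08)
    Q=P[red];m=Q.mean(0);u,s,vt=np.linalg.svd((Q-m)[:,:2],full_matrices=False);d=vt[0]*np.sign(vt[0,0])
    print(c,'handle n',len(Q),m.round(4),'yaw',np.arctan2(d[1],d[0]).round(4),'ext',np.percentile((Q-m)[:,:2]@d,[1,99]).round(3),'zmax',np.percentile(Q[:,2],98).round(3))
    # rod: steel points height 0.06-0.09 around
    rod=ok&(P[...,2]>.065)&(P[...,2]<.1)&(abs(P[...,1]+.283)<.03)&(abs(P[...,0]-.48)<.2)
    R=P[rod];k=np.polyfit(R[:,0],R[:,1],1);print('rod fit',k.round(4),R[:,0].min(),R[:,0].max())
    # riser top
    top=ok&(abs(P[...,2]-.11)<.006)&(abs(P[...,0]-.76)<.2)&(abs(P[...,1]-.1)<.25)
    r=cv2.minAreaRect(P[top][:,:2].astype(np.float32)*1000);print('riser',r)
    br=ok&(abs(P[...,2]-.012)<.005)&(abs(P[...,0]-.47)<.15)&(abs(P[...,1]+.283)<.07)
    print('rest',cv2.minAreaRect(P[br][:,:2].astype(np.float32)*1000))
f=load('side0');print('brass',[ray(f,u,v,.03).round(3).tolist() for u,v in((337,200),(345,200),(352,197))])
a=cv2.resize(f['color'][140:260,290:450],None,fx=5,fy=5,interpolation=2);cv2.imwrite('pics/c1.png',a[:,:,::-1])
a=cv2.resize(f['color'][270:380,310:460],None,fx=5,fy=5,interpolation=2);cv2.imwrite('pics/c2.png',a[:,:,::-1])
E
```

```text
side0 handle n 332 [ 0.4704 -0.2849  0.0871] yaw 0.0108 ext [-0.046  0.049] zmax 0.09
rod fit [ 0.0146 -0.2918] 0.3591824366520578 0.6359598658319889
riser ((762.2830810546875, 104.3035659790039), (245.0128936767578, 326.3767395019531), 4.439090728759766)
rest ((480.41998291015625, -282.43231201171875), (231.31163024902344, 73.66027069091797), 1.0030252933502197)
top0 handle n 252 [ 0.4757 -0.2828  0.0878] yaw 0.0026 ext [-0.048  0.048] zmax 0.095
rod fit [ 0.0104 -0.2869] 0.36278721750259557 0.638336811277681
riser ((765.3768920898438, 104.14754486083984), (242.40127563476562, 320.31005859375), 4.310425758361816)
rest ((470.56439208984375, -282.90570068359375), (139.191162109375, 298.38055419921875), 89.7363052368164)
brass [[0.658, 0.147, 0.03], [0.676, 0.136, 0.03], [0.701, 0.138, 0.03]]
```

View pics/c1.png

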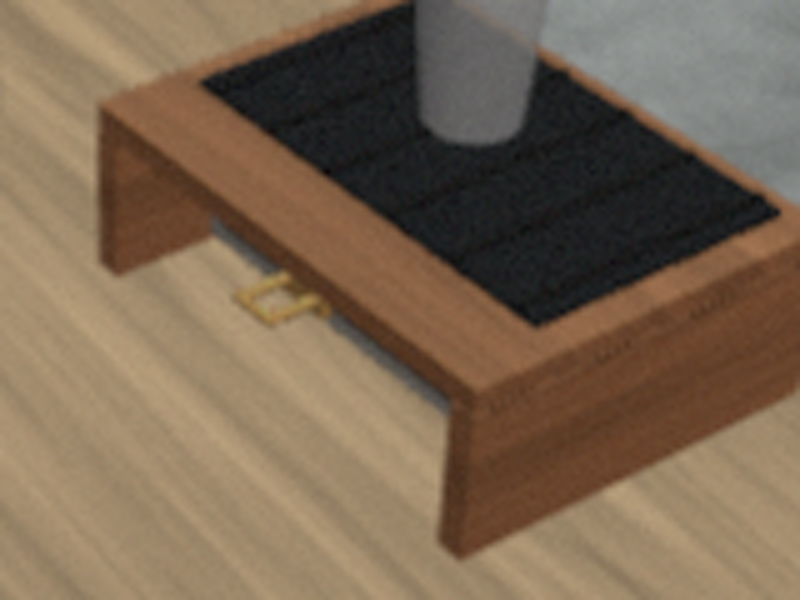

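View pics/c2.png

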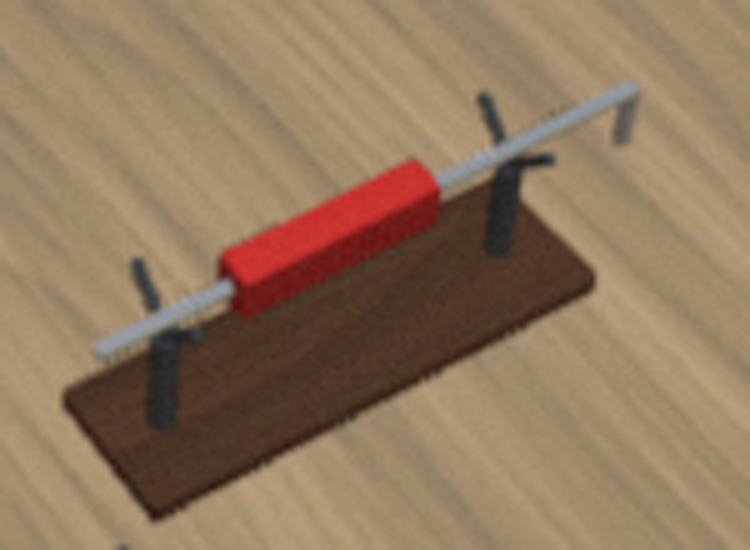

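The crops show a red-handled hook lying in both forks of the brown rest, which confirms the choice. The brass eye is partly visible from the side at about (344,200). I'll locate it from these pixels as a prior, then confirm by touch.

```bash
cat >> h.py <<'E'
from scipy.spatial.transform import Rotation as Ro
RC=np.array([.7655,.1040]);RY=.0755   # riser centre, yaw
def rw(x,y):  # riser local -> world
    c,s=np.cos(RY),np.sin(RY);return RC+np.array([c*x-s*y,s*x+c*y])
def wr(p):
    c,s=np.cos(RY),np.sin(RY);d=np.array(p[:2])-RC;return np.array([c*d[0]+s*d[1],-s*d[0]+c*d[1]])
def Rt(yaw,pitch=0): # tool down, tool x = -hook x
    return Ro.from_euler('z',yaw+np.pi)*Ro.from_euler('x',np.pi)
def chain(p,q,wps):
    R=Ro.from_quat([q[1],q[2],q[3],q[0]]);p=np.array(p)
    for w in wps:
        t=np.array(w[:3]);G=Rt(w[3])
        print(np.round(w,3).tolist(),'->',np.round(R.inv().apply(t-p)/.5,4).tolist(),np.round((R.inv()*G).as_rotvec()/1.5,4).tolist(),'mm',round(np.linalg.norm(t-p)*1000))
        p,R=t,G
E
python3 - <<'E'
from h import *
from plant import state
f=load('side0');I=f['color'].astype(int);P=cloud(f)
c=I[185:215,325:370];m=np.zeros((480,640),bool);m[185:215,325:370]=(c[...,0]-c[...,2]>75)&(c[...,0]>130)
v,u=np.nonzero(m);print(len(u),u.min(),u.max(),v.min(),v.max())
for r in range(v.min(),v.max()+1):print(r,''.join('#' if m[r,k] else '.' for k in range(330,362)))
for u_,v_ in((337,199.5),(344,205),(344,199.6),(347,195),(355,200)): print(u_,v_,(wr(ray(f,u_,v_,.03))*1000).round(1))
# tray plate front points: grey under lip
loc=np.stack([wr(p) for p in P[m]]) if m.any() else 0
print(np.median(P[m][:,2]),np.c_[loc*1000,P[m][:,2:]*1000].round(0)[::3].tolist())
s=state();y=.0125
chain(s['tool_pos'],s['tool_rot'],[(.30,.345,.25,y),(.42,.06,.25,y),(.473,-.22,.2,y),(.4735,-.2835,.12,y),(.4735,-.2835,.056,y)])
E
```

```text
42 338 352 195 204
195 ................##..............
196 .............####...............
197 ...........###..................
198 ........####....................
199 ........###..........##.........
200 .........##.........###.........
201 ..........##......###...........
202 ...........########.............
203 ............#####...............
204 ..............#.................
337 199.5 [-103.    53.3]
344 205 [-102.7   22.1]
344 199.6 [-87.6  41.7]
347 195 [-67.6  54.1]
355 200 [-64.2  22.7]
0.03244867230363696 [[-71.0, 54.0, 31.0], [-80.0, 51.0, 34.0], [-89.0, 54.0, 32.0], [-100.0, 53.0, 34.0], [-91.0, 51.0, 32.0], [-100.0, 44.0, 36.0], [-105.0, 42.0, 35.0], [-75.0, 27.0, 32.0], [-103.0, 36.0, 35.0], [-79.0, 26.0, 31.0], [-99.0, 31.0, 33.0], [-91.0, 29.0, 31.0], [-104.0, 30.0, 33.0], [-98.0, 24.0, 33.0]]
[0.3, 0.345, 0.25, 0.012] -> [-0.3985, -0.427, -0.0375] [-0.0, -0.0, -0.1848] mm 293
[0.42, 0.06, 0.25, 0.012] -> [-0.2329, -0.573, -0.0] [0.0, 0.0, 0.0] mm 309
[0.473, -0.22, 0.2, 0.012] -> [-0.099, -0.5613, 0.1] [0.0, 0.0, 0.0] mm 289
[0.474, -0.284, 0.12, 0.012] -> [0.0006, -0.127, 0.16] [0.0, 0.0, 0.0] mm 102
[0.474, -0.284, 0.056, 0.012] -> [0.0, -0.0, 0.128] [0.0, 0.0, 0.0] mm 64
```

jog_arm(motion="100 -0.3985 -0.427 -0.0375 0 0 -0.185; 100 -0.3985 -0.427 -0.0375 0 0 -0.185; 100 -0.3985 -0.427 -0.0375 0 0 -0.185; 100 -0.3985 -0.427 -0.0375 0 0 -0.185; 100 -0.3985 -0.427 -0.0375 0 0 -0.185")

```text
time: 1.82
tool_pos: [0.3008, 0.343, 0.2505]
tool_rot: [0.001, -0.006, 1.0, 0.0]
contact_force: [0.2, 0.4, 0.6]
gripper_width: 1.001
grasp_force: 0.0
```

jog_arm(motion="100 -0.233 -0.573 0 0 0 0; 100 -0.233 -0.573 0 0 0 0; 100 -0.233 -0.573 0 0 0 0; 100 -0.233 -0.573 0 0 0 0; 100 -0.233 -0.573 0 0 0 0")

```text
time: 2.45
tool_pos: [0.4206, 0.0579, 0.2505]
tool_rot: [0.001, -0.006, 1.0, 0.0]
contact_force: [0.4, 2.1, 0.2]
gripper_width: 1.001
grasp_force: 0.0
```

jog_arm(motion="100 -0.099 -0.561 0.1 0 0 0; 100 -0.099 -0.561 0.1 0 0 0; 100 -0.099 -0.561 0.1 0 0 0; 100 -0.099 -0.561 0.1 0 0 0; 100 -0.099 -0.561 0.1 0 0 0")

```text
time: 3.08
tool_pos: [0.473, -0.2225, 0.1995]
tool_rot: [-0.0, -0.005, 1.0, 0.0]
contact_force: [0.1, 0.6, 0.3]
gripper_width: 1.0
grasp_force: 0.0
```

```bash
python3 - <<'E'
from h import *
from plant import state
s=state();print(s['time'],s['tool_pos'],s['tool_rot'],s['contact_force'],s['joint_pos'])
chain(s['tool_pos'],s['tool_rot'],[(.4735,-.2835,.13,.0125),(.4735,-.2835,.056,.0125)])
E
```

```text
3.075 [ 0.47299143 -0.22250102  0.19952046] [-1.34330827e-04 -5.21671427e-03  9.99986384e-01  9.26365940e-06] [0.10769789 0.60604989 0.34695542] [-5.82059658e-01 -1.72873202e-01  1.88223545e+00 -1.34728183e-04
  1.43246432e+00 -2.16327087e+00]
[0.474, -0.284, 0.13, 0.012] -> [0.0002, -0.122, 0.139] [0.0, -0.0002, -0.0014] mm 92
[0.474, -0.284, 0.056, 0.012] -> [0.0, -0.0, 0.148] [0.0, 0.0, 0.0] mm 74
```

jog_arm(motion="100 0 -0.122 0.139 0 0 0; 100 0 -0.122 0.139 0 0 0; 100 0 -0.122 0.139 0 0 0; 100 0 -0.122 0.139 0 0 0; 100 0 -0.122 0.139 0 0 0")

```text
time: 3.7
tool_pos: [0.4749, -0.2806, 0.1325]
tool_rot: [0.001, -0.007, 1.0, -0.001]
contact_force: [0.4, -0.3, 1.0]
gripper_width: 1.003
grasp_force: 0.0
```

jog_arm(motion="100 0 0 0.05 0 0 0; 100 0 0 0.1 0 0 0; 100 0 0 0.148 0 0 0; 100 0 0 0.148 0 0 0; 60 0 0 0.148 0 0 0")

```text
time: 4.32
tool_pos: [0.475, -0.2811, 0.0583]
tool_rot: [0.001, -0.007, 1.0, -0.001]
contact_force: [-0.4, -0.2, 0.9]
gripper_width: 0.821
grasp_force: 0.0
```

jog_arm(motion="40 0 0 0 0 0 0; 30 0 0 0 0 0 0; 20 0 0 0 0 0 0; 0 0 0 0 0 0 0; 0 0 0 0 0 0 0")

```text
time: 4.95
tool_pos: [0.4744, -0.2815, 0.0574]
tool_rot: [0.001, -0.006, 1.0, -0.001]
contact_force: [-0.3, -1.5, 4.7]
gripper_width: 0.219
grasp_force: 59.8
```

```bash
python3 - <<'E'
from h import *
from plant import *
s=state();print(s['time'],s['tool_pos'],s['tool_rot'],s['contact_force'],s['gripper_width'],s['grasp_force'])
E
```

```text
4.95 [ 0.47444159 -0.28146529  0.0574042 ] [ 5.22361972e-04 -6.34835384e-03  9.99979515e-01 -6.27957319e-04] [-0.3259739  -1.47582874  4.74835235] 0.21892374510341375 59.81850564479828
```

```bash
python3 - <<'E'
from h import *
from plant import *
s=state();x,y=rw(-.34,.0395)
chain(s['tool_pos'],s['tool_rot'],[(.4744,-.2815,.19,.0125),(.44,-.02,.19,RY),(x,y,.13,RY),(x,y,.06,RY)])
E
```

```text
[0.474, -0.282, 0.19, 0.012] -> [-0.0002, -0.0004, -0.2652] [-0.0008, 0.0007, 0.0001] mm 133
[0.44, -0.02, 0.19, 0.076] -> [0.0623, 0.5238, 0.0] [-0.0, 0.0, -0.042] mm 264
[0.423, 0.118, 0.13, 0.076] -> [0.0121, 0.2772, 0.12] [0.0, 0.0, 0.0] mm 151
[0.423, 0.118, 0.06, 0.076] -> [0.0, -0.0, 0.14] [0.0, 0.0, 0.0] mm 70
```

jog_arm(motion="0 0 0 -0.05 0 0 0; 0 0 0 -0.1 0 0 0; 0 0 0 -0.18 0 0 0; 0 0 0 -0.265 0 0 0; 0 0 0 -0.265 0 0 0")

```text
time: 5.58
tool_pos: [0.4755, -0.2819, 0.1925]
tool_rot: [0.003, -0.006, 1.0, -0.002]
contact_force: [0.9, -0.2, -2.6]
gripper_width: 0.225
grasp_force: 59.3
```

jog_arm(motion="0 0.0123 0.105 0 0 0 0; 0 0.025 0.21 0 0 0 -0.02; 0 0.04 0.32 0 0 0 -0.042; 0 0.0623 0.43 0 0 0 -0.042; 0 0.0623 0.524 0 0 0 -0.042")

```text
time: 6.2
tool_pos: [0.4372, -0.0171, 0.186]
tool_rot: [-0.002, -0.038, 0.999, 0.001]
contact_force: [0.9, -0.1, -1.9]
gripper_width: 0.223
grasp_force: 59.5
```

jog_arm(motion="0 0.012 0.09 0.03 0 0 0; 0 0.012 0.18 0.08 0 0 0; 0 0.012 0.277 0.12 0 0 0; 0 0.012 0.277 0.12 0 0 0; 0 0.012 0.277 0.12 0 0 0")

```text
time: 6.82
tool_pos: [0.422, 0.1182, 0.1274]
tool_rot: [-0.001, -0.038, 0.999, -0.0]
contact_force: [0.4, -0.2, -1.6]
gripper_width: 0.221
grasp_force: 59.7
```

jog_arm(motion="0 0 0 0.05 0 0 0; 0 0 0 0.1 0 0 0; 0 0 0 0.14 0 0 0; 0 0 0 0.14 0 0 0; 0 0 0 0.14 0 0 0")

```text
time: 7.45
tool_pos: [0.4239, 0.1178, 0.06]
tool_rot: [0.001, -0.037, 0.999, 0.0]
contact_force: [0.4, 0.2, -0.7]
gripper_width: 0.224
grasp_force: 59.8
```

```bash
python3 - <<'E'
from h import *
from plant import *
f=grab_frame('side');np.savez('pics/side1.npz',**f)
g=grab_frame('top');np.savez('pics/top1.npz',**g)
s=state();print(s['time'],s['tool_pos'],s['tool_rot'],s['contact_force'],s['gripper_width'])
print('tcp local',wr(s['tool_pos']).round(4))
for c in('side','top'):
  for t in('hook','hook_tip','eye_track','tray_front'):
    print(c,t,[(np.round(d['at'],3).tolist(),wr(d['at']).round(3).tolist(),round(d['p'],2)) for d in place_of(c,t)][:2])
a=cv2.resize(f['color'][130:280,200:400],None,fx=4,fy=4,interpolation=2);cv2.imwrite('pics/c3.png',a[:,:,::-1])
E
```

```text
7.55 [0.42417197 0.11811552 0.06043376] [ 1.24910226e-03 -3.74590763e-02  9.99297379e-01  7.00158497e-05] [ 0.17367783  0.39804045 -2.12210853] 0.22488921078146787
tcp local [-0.3393  0.0398]
side hook [([0.425, 0.12, 0.078], [-0.338, 0.041], 0.69), ([0.668, 0.1, 0.028], [-0.097, 0.003], 0.54)]
side hook_tip [([0.582, 0.132, 0.044], [-0.181, 0.042], 0.81)]
side eye_track [([0.663, 0.099, 0.031], [-0.103, 0.002], 0.58), ([0.471, -0.282, -0.0], [-0.322, -0.363], 0.17)]
side tray_front [([0.704, 0.105, 0.035], [-0.061, 0.006], 0.51)]
top hook [([0.419, 0.113, 0.078], [-0.345, 0.035], 0.48)]
top hook_tip [([0.583, 0.129, 0.041], [-0.18, 0.039], 0.76)]
top eye_track []
top tray_front []
```

View pics/c3.png

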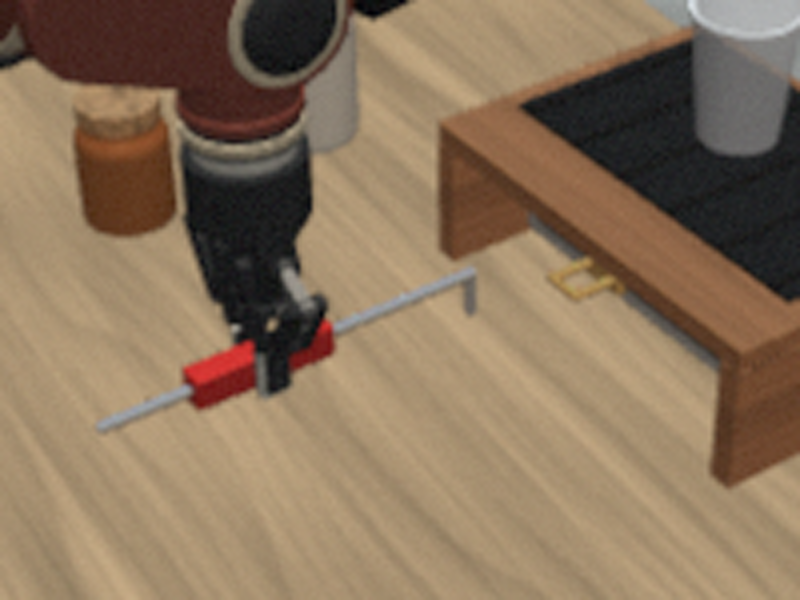

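The hook is held level. Its tip is at about (317.5,208) in the side picture, pointing at the eye at (344,200). I'll compare the two using the same camera's rays.

```bash
python3 - <<'E'
from h import *
f=load('side1')
for u,v,z in((317.5,207.5,.044),(318,198.5,.081),(337.5,199.5,.03),(344,203.5,.03),(344.2,199.3,.03)): print(u,v,z,(wr(ray(f,u,v,z))*1000).round(1))
I=f['color'].astype(int)
c=I[185:215,325:370];m=(c[...,0]-c[...,2]>70)&(c[...,0]>125)
v,u=np.nonzero(m);L=np.array([wr(ray(f,a+325,b+185,.0335)) for a,b in zip(u,v)])*1000
bar=L[L[:,0]<-94];print('y ext',L[:,1].min(),L[:,1].max(),'bar',np.median(bar,0),'prongs',np.sort(L[(L[:,0]>-88)][:,1]).round(0),'xmin',np.sort(L[:,0])[:5])
E
```

```text
317.5 207.5 0.044 [-178.6   39.4]
318 198.5 0.081 [-183.5   30.2]
337.5 199.5 0.03 [-101.8   52.5]
344 203.5 0.03 [-98.6  27.5]
344.2 199.3 0.03 [-86.3  42.5]
y ext -20.798282779207717 95.3119511024804 bar [-101.20774674   36.02589941] prongs [-21. -17. -16. -14. -12. -11.  -9.  -9.  -7.  -6.  -4.  -3.  -0.   0.
   1.   2.   2.   3.   4.   4.   5.   5.   6.   6.   7.   8.   8.   9.
   9.  10.  11.  11.  12.  12.  12.  13.  14.  14.  14.  15.  15.  16.
  16.  17.  17.  17.  18.  18.  18.  19.  19.  19.  20.  20.  20.  20.
  21.  21.  21.  22.  22.  22.  22.  22.  23.  23.  23.  24.  24.  24.
  25.  25.  25.  25.  26.  26.  26.  26.  26.  27.  27.  27.  27.  27.
  28.  28.  28.  28.  29.  29.  29.  29.  30.  30.  30.  31.  31.  31.
  31.  31.  32.  32.  33.  33.  33.  34.  34.  34.  35.  35.  35.  36.
  36.  36.  36.  37.  37.  37.  38.  38.  38.  38.  39.  39.  40.  40.
  40.  41.  41.  42.  42.  42.  42.  43.  43.  44.  44.  44.  45.  45.
  45.  45.  46.  46.  47.  47.  47.  47.  48.  48.  48.  48.  48.  48.
  49.  49.  49.  49.  49.  50.  50.  50.  50.  50.  51.  51.  51.  51.
  51.  51.  52.  52.  52.  52.  52.  53.  53.  53.  53.  54.  54.  54.
  54.  55.  55.  55.  55.  56.  56.  56.  56.  57.  57.  57.  58.  58.
  58.  58.  59.  59.  59.  60.  60.  60.  61.  61.  62.  62.  62.  62.
  63.  63.  63.  63.  64.  64.  64.  65.  65.  66.  66.  66.  66.  67.
  67.  67.  67.  68.  68.  68.  69.  69.  70.  70.  70.  71.  71.  71.
  72.  72.  73.  73.  74.  74.  74.  75.  75.  76.  76.  77.  77.  78.
  79.  79.  80.  80.  81.  82.  83.  83.  84.  85.  85.  86.  87.  88.
  90.  92.  94.  95.] xmin [-106.21059766 -105.64637447 -105.12757973 -105.07939656 -104.56347559]
```

jog_arm(motion="0 -0.04 0 0 0 0 0; 0 -0.08 0 0 0 0 0; 0 -0.12 0 0 0 0 0; 0 -0.155 0 0 0 0 0; 0 -0.19 0 0 0 0 0")

```text
time: 8.57
tool_pos: [0.5183, 0.1257, 0.0589]
tool_rot: [-0.0, -0.038, 0.999, -0.0]
contact_force: [-0.8, 0.1, -1.8]
gripper_width: 0.224
grasp_force: 59.7
```

jog_arm(motion="0 0 0 0 0 0 0; 0 0 0 0.004 0 0 0; 0 0 0 0.01 0 0 0; 0 0 0 0.016 0 0 0; 0 0 0 0.016 0 0 0")

```text
time: 9.2
tool_pos: [0.5172, 0.1255, 0.0506]
tool_rot: [-0.0, -0.038, 0.999, -0.0]
contact_force: [-0.5, -0.6, -1.5]
gripper_width: 0.229
grasp_force: 59.7
```

```bash
python3 - <<'E'
from h import *
from plant import *
f=grab_frame('side');np.savez('pics/side2.npz',**f)
s=state();print(s['time'],s['tool_pos'],wr(s['tool_pos']).round(4),s['tool_rot'],s['contact_force'],s['ft_torque'])
a=cv2.resize(f['color'][160:240,300:400],None,fx=7,fy=7,interpolation=2);cv2.imwrite('pics/c4.png',a[:,:,::-1])
E
```

```text
9.25 [0.5174277  0.12554341 0.05083656] [-0.2457  0.0402] [-2.18603378e-04 -3.78685644e-02  9.99282704e-01 -2.50580243e-05] [-0.18412292  0.35816937 -2.23399993] [-0.01226464  0.04963229 -0.0469711 ]
```

View pics/c4.png

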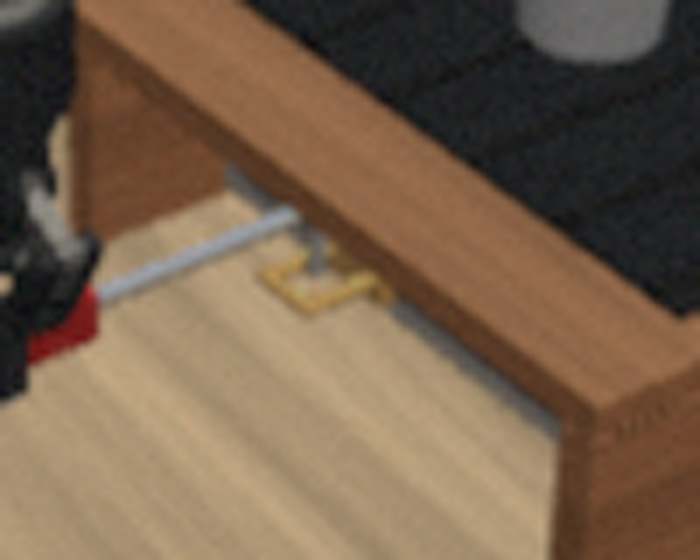

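The crop shows the finger tip at crop (318,272), that is pixel (345,199), over the middle of the brass U and clear of its prongs. Next I lower it in.

jog_arm(motion="0 0 0 0.005 0 0 0; 0 0 0 0.01 0 0 0; 0 0 0 0.016 0 0 0; 0 0 0 0.022 0 0 0; 0 0 0 0.027 0 0 0")

```text
time: 9.88
tool_pos: [0.5177, 0.1256, 0.0373]
tool_rot: [-0.0, -0.038, 0.999, 0.0]
contact_force: [0.0, 1.3, -2.1]
gripper_width: 0.226
grasp_force: 59.7
```

jog_arm(motion="0 0.004 0 0 0 0 0; 0 0.008 0 0 0 0 0; 0 0.012 0 0 0 0 0; 0 0.016 0 0 0 0 0; 0 0.02 0 0 0 0 0")

```text
time: 10.5
tool_pos: [0.5083, 0.1248, 0.0379]
tool_rot: [0.001, -0.038, 0.999, 0.0]
contact_force: [3.2, -0.1, -2.2]
gripper_width: 0.221
grasp_force: 59.6
```

```bash
python3 - <<'E'
from h import *
from plant import *
for k in range(3):
  s=state();print(s['time'],wr(s['tool_pos']).round(4),s['tool_pos'][2],s['contact_force'].round(2));grab_frame('side')
E
```

```text
10.5 [-0.2549  0.0402] 0.03789073300124052 [ 3.15 -0.09 -2.22]
10.55 [-0.2553  0.0402] 0.037783804962622056 [ 2.93  0.3  -2.97]
10.6 [-0.2552  0.0402] 0.03778260877539752 [ 2.47 -0.23 -2.5 ]
```

jog_arm(motion="0 0.01 0 0 0 0 0; 0 0.02 0 0 0 0 0; 0 0.03 0 0 0 0 0; 0 0.04 0 0 0 0 0; 0 0.05 0 0 0 0 0")

```text
time: 11.28
tool_pos: [0.4826, 0.1229, 0.0377]
tool_rot: [0.0, -0.038, 0.999, 0.0]
contact_force: [3.1, 0.8, -3.0]
gripper_width: 0.224
grasp_force: 59.6
```

jog_arm(motion="0 0.01 0 0 0 0 0; 0 0.02 0 0 0 0 0; 0 0.03 0 0 0 0 0; 0 0.04 0 0 0 0 0; 0 0.05 0 0 0 0 0")

```text
time: 11.9
tool_pos: [0.4576, 0.121, 0.0376]
tool_rot: [0.0, -0.038, 0.999, 0.0]
contact_force: [3.0, 0.1, -2.3]
gripper_width: 0.224
grasp_force: 59.7
```

```bash
python3 - <<'E'
from h import *
from plant import *
for k in range(2):
  s=state();print(s['time'],wr(s['tool_pos']).round(4),s['tool_pos'][2],s['contact_force'].round(2));f=grab_frame('side')
for t in('tray_front','eye_track'):print(t,[(wr(d['at']).round(4),d['p']) for d in place_of('side',t)][:2])
E
```

```text
11.9 [-0.3057  0.0402] 0.03759888688959879 [ 3.05  0.07 -2.27]
11.95 [-0.3064  0.0402] 0.037348047895462234 [ 2.13  0.92 -0.44]
tray_front [(array([-0.1156,  0.0016]), 0.82), (array([-0.3062,  0.0388]), 0.5)]
eye_track [(array([-0.1545,  0.003 ]), 0.69), (array([-0.2795,  0.3398]), 0.22)]
```

jog_arm(motion="0 0.003 0 0 0 0 0; 0 0.006 0 0 0 0 0; 0 0.009 0 0 0 0 0; 0 0.012 0 0 0 0 0; 0 0.015 0 0 0 0 0")

```text
time: 12.72
tool_pos: [0.4503, 0.1204, 0.0375]
tool_rot: [-0.0, -0.038, 0.999, -0.0]
contact_force: [3.3, 0.6, -2.8]
gripper_width: 0.222
grasp_force: 59.6
```

jog_arm(motion="0 0.001 0 0 0 0 0; 0 0.002 0 0 0 0 0; 0 0.003 0 0 0 0 0; 0 0.003 0 0 0 0 0; 0 0.003 0 0 0 0 0")

```text
time: 13.35
tool_pos: [0.4489, 0.1203, 0.0375]
tool_rot: [-0.0, -0.038, 0.999, -0.0]
contact_force: [2.7, 0.0, -2.9]
gripper_width: 0.223
grasp_force: 59.6
```

jog_arm(motion="0 0.001 0 0 0 0 0; 0 0.002 0 0 0 0 0; 0 0.003 0 0 0 0 0; 0 0.003 0 0 0 0 0; 0 0.003 0 0 0 0 0")

```text
time: 13.98
tool_pos: [0.4474, 0.1202, 0.0375]
tool_rot: [-0.0, -0.038, 0.999, -0.0]
contact_force: [2.3, 0.3, -2.4]
gripper_width: 0.227
grasp_force: 59.6
```

jog_arm(motion="0 0.001 0 0 0 0 0; 0 0.002 0 0 0 0 0; 0 0.003 0 0 0 0 0; 0 0.003 0 0 0 0 0; 0 0.003 0 0 0 0 0")

```text
time: 14.6
tool_pos: [0.4459, 0.1201, 0.0375]
tool_rot: [-0.0, -0.038, 0.999, -0.0]
contact_force: [2.5, 0.3, -3.4]
gripper_width: 0.224
grasp_force: 59.6
```

jog_arm(motion="0 0.001 0 0 0 0 0; 0 0.002 0 0 0 0 0; 0 0.002 0 0 0 0 0; 0 0.002 0 0 0 0 0; 0 0.002 0 0 0 0 0")

```text
time: 15.22
tool_pos: [0.4449, 0.1201, 0.0376]
tool_rot: [-0.0, -0.038, 0.999, 0.0]
contact_force: [2.4, -0.5, -2.8]
gripper_width: 0.228
grasp_force: 59.6
```

jog_arm(motion="0 0.001 0 0 0 0 0; 0 0.002 0 0 0 0 0; 0 0.002 0 0 0 0 0; 0 0.002 0 0 0 0 0; 0 0.002 0 0 0 0 0")

```text
time: 15.85
tool_pos: [0.4439, 0.12, 0.0375]
tool_rot: [-0.0, -0.038, 0.999, -0.0]
contact_force: [2.8, 0.3, -2.6]
gripper_width: 0.221
grasp_force: 59.6
```

jog_arm(motion="0 0.001 0 0 0 0 0; 0 0.002 0 0 0 0 0; 0 0.002 0 0 0 0 0; 0 0.002 0 0 0 0 0; 0 0.002 0 0 0 0 0")

```text
time: 16.48
tool_pos: [0.4432, 0.1199, 0.0377]
tool_rot: [0.0, -0.038, 0.999, 0.0]
contact_force: [5.0, 0.2, -3.9]
gripper_width: 0.222
grasp_force: 59.5
```

jog_arm(motion="0 0.001 0 0 0 0 0; 0 0.002 0 0 0 0 0; 0 0.002 0 0 0 0 0; 0 0.002 0 0 0 0 0; 0 0.002 0 0 0 0 0")

```text
time: 17.1
tool_pos: [0.4431, 0.1199, 0.0379]
tool_rot: [0.001, -0.038, 0.999, 0.0]
contact_force: [7.8, 2.0, -7.2]
gripper_width: 0.226
grasp_force: 59.3
```

The tray is on its stop: the force rose from 2.5 to 7.8 N and the TCP stopped moving. I back the finger off the bar inside the eye, then lift it clear.

jog_arm(motion="0 -0.006 0 0 0 0 0; 0 -0.012 0 0 0 0 0; 0 -0.018 0 0 0 0 0; 0 -0.02 0 0 0 0 0; 0 -0.02 0 0 0 0 0")

```text
time: 17.73
tool_pos: [0.4518, 0.1206, 0.0375]
tool_rot: [-0.0, -0.038, 0.999, -0.0]
contact_force: [-0.9, 0.1, -1.3]
gripper_width: 0.222
grasp_force: 59.8
```

jog_arm(motion="0 0 0 -0.01 0 0 0; 0 0 0 -0.03 0 0 0; 0 0 0 -0.05 0 0 0; 0 0 0 -0.08 0 0 0; 0 0 0 -0.11 0 0 0")

```text
time: 18.35
tool_pos: [0.4522, 0.1206, 0.094]
tool_rot: [0.0, -0.038, 0.999, 0.0]
contact_force: [-0.3, 0.7, -2.2]
gripper_width: 0.221
grasp_force: 59.8
```

```bash
python3 - <<'E'
from h import *
from plant import *
f=grab_frame('side');np.savez('pics/side3.npz',**f)
s=state();print(s['time'],s['tool_pos'],wr(s['tool_pos']).round(4),s['contact_force'].round(2),s['tool_rot'])
for t in('tray_front','eye_track','hook','hook_tip'):print(t,[(np.round(d['at'],4),wr(d['at']).round(4),d['p']) for d in place_of('side',t)][:2])
a=cv2.resize(f['color'][130:280,200:400],None,fx=4,fy=4,interpolation=2);cv2.imwrite('pics/c5.png',a[:,:,::-1])
E
```

```text
18.4 [0.45376687 0.12081889 0.09631874] [-0.3096  0.0403] [ 1.18 -0.56 -0.25] [ 2.39706344e-03 -3.79113852e-02  9.99278217e-01  1.60700527e-04]
tray_front [(array([0.6371, 0.0971, 0.0333]), array([-0.1286,  0.0028]), 0.58)]
eye_track []
hook [(array([0.4544, 0.1164, 0.1133]), array([-0.3093,  0.0358]), 0.84)]
hook_tip [(array([0.6104, 0.1306, 0.0752]), array([-0.1527,  0.0382]), 0.75), (array([ 0.4739, -0.2805,  0.0787]), array([-0.3198, -0.3614]), 0.55)]
```

View pics/c5.png

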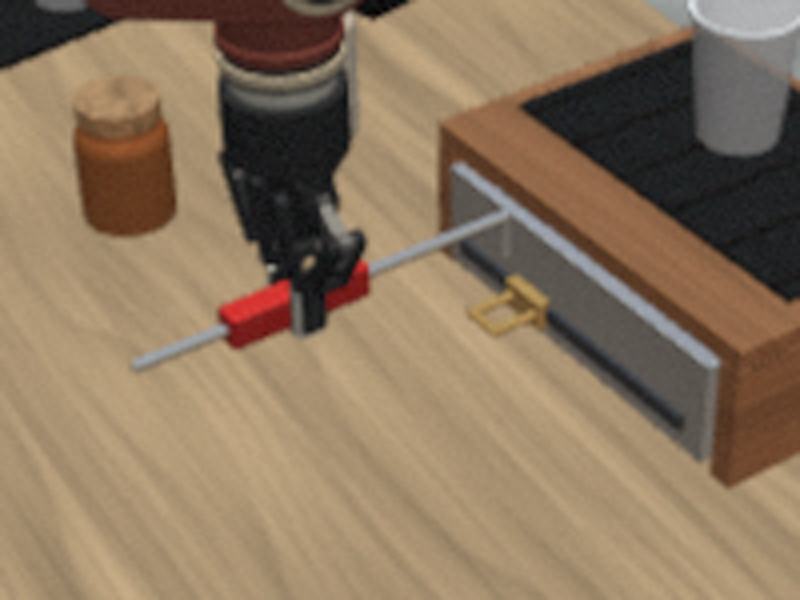

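The picture shows the tray fully out, with its plate at the riser front, the brass eye at crop (500,310), and the hook clear above it. Next I carry the hook back to the rest.

```bash
python3 - <<'E'
from h import *
from plant import *
s=state();p=s['tool_pos']
chain(p,s['tool_rot'],[(.44,.1198,.19,RY),(.44,-.14,.19,.0127),(.4744,-.2815,.19,.0127),(.4744,-.2815,.085,.0127)])
E
```

```text
[0.44, 0.12, 0.19, 0.076] -> [0.0236, 0.0003, -0.1951] [-0.0, -0.0002, 0.0001] mm 98
[0.44, -0.14, 0.19, 0.013] -> [0.0392, -0.5181, -0.0] [0.0, -0.0, 0.0419] mm 260
[0.474, -0.282, 0.19, 0.013] -> [-0.0652, -0.2839, -0.0] [0.0, 0.0, 0.0] mm 146
[0.474, -0.282, 0.085, 0.013] -> [0.0, -0.0, 0.21] [0.0, 0.0, 0.0] mm 105
```

jog_arm(motion="0 0.012 0 -0.07 0 0 0; 0 0.0236 0 -0.14 0 0 0; 0 0.0236 0 -0.195 0 0 0; 0 0.0236 0 -0.195 0 0 0; 0 0.0236 0 -0.195 0 0 0")

```text
time: 19.23
tool_pos: [0.4393, 0.1196, 0.1881]
tool_rot: [-0.001, -0.038, 0.999, -0.0]
contact_force: [-0.8, 0.6, -1.9]
gripper_width: 0.222
grasp_force: 59.7
```

jog_arm(motion="0 0.01 -0.104 0 0 0 0.01; 0 0.018 -0.208 0 0 0 0.02; 0 0.026 -0.312 0 0 0 0.03; 0 0.034 -0.416 0 0 0 0.042; 0 0.039 -0.518 0 0 0 0.042")

```text
time: 19.85
tool_pos: [0.439, -0.1412, 0.1875]
tool_rot: [-0.002, -0.006, 1.0, 0.001]
contact_force: [0.9, -0.0, -1.2]
gripper_width: 0.224
grasp_force: 59.8
```

jog_arm(motion="0 -0.02 -0.1 0 0 0 0; 0 -0.04 -0.2 0 0 0 0; 0 -0.065 -0.284 0 0 0 0; 0 -0.065 -0.284 0 0 0 0; 0 -0.065 -0.284 0 0 0 0")

```text
time: 20.48
tool_pos: [0.4737, -0.2807, 0.1878]
tool_rot: [-0.002, -0.006, 1.0, 0.001]
contact_force: [0.8, 0.3, -2.0]
gripper_width: 0.223
grasp_force: 60.0
```

```bash
python3 - <<'E'
from h import *
from plant import *
f=grab_frame('side');np.savez('pics/side4.npz',**f);g=grab_frame('top');grab_frame('side')
s=state();p=s['tool_pos'];print(s['time'],p,s['tool_rot'],s['contact_force'])
chain(p,s['tool_rot'],[(.4744,-.2815,.085,.0127),(.4744,-.2815,.062,.0127)])
for c,F in(('side',f),('top',g)):
    P=cloud(F);I=F['color'].astype(int);ok=F['range_z']>0
    rod=ok&(P[...,2]>.19)&(P[...,2]<.225)&(abs(P[...,1]+.283)<.04)&((abs(P[...,0]-.58)<.06)|(abs(P[...,0]-.385)<.028))
    R=P[rod]
    if len(R)>8: print(c,len(R),'xy',np.polyfit(R[:,0]-.474,R[:,1],1).round(4),'xz',np.polyfit(R[:,0]-.474,R[:,2],1).round(4),R[:,0].min(),R[:,0].max())
    for t in('hook','hook_tip'):print(c,t,[(np.round(d['at'],4),round(d['p'],2)) for d in place_of(c,t)][:2])
E
```

```text
20.625 [ 0.47426344 -0.28032121  0.18929964] [-4.78230844e-04 -6.96810371e-03  9.99975508e-01  4.47093949e-04] [-0.12385737  0.98620446 -1.20848538]
[0.474, -0.282, 0.085, 0.013] -> [-0.0004, -0.0025, 0.2086] [0.0006, -0.0006, 0.0008] mm 104
[0.474, -0.282, 0.062, 0.013] -> [0.0, -0.0, 0.046] [0.0, 0.0, 0.0] mm 23
side 294 xy [ 0.0111 -0.2831] xz [-0.0115  0.2076] 0.35782172799877027 0.6335624117514029
side hook [(array([ 0.4764, -0.2822,  0.206 ]), 0.63)]
side hook_tip [(array([ 0.6348, -0.2771,  0.172 ]), 0.95)]
top 110 xy [ 0.0043 -0.2801] xz [-0.0422  0.2151] 0.5449197613882646 0.6378271660930069
top hook [(array([ 0.4707, -0.2853,  0.2073]), 0.75)]
top hook_tip [(array([ 0.6329, -0.2779,  0.1702]), 0.47)]
```

jog_arm(motion="0 0 -0.0025 0.07 0 0 0; 0 0 -0.0025 0.14 0 0 0; 0 0 -0.0025 0.18 0 0 0; 0 0 -0.0025 0.209 0 0 0; 0 0 -0.0025 0.209 0 0 0")

```text
time: 21.45
tool_pos: [0.4743, -0.2826, 0.0849]
tool_rot: [-0.001, -0.006, 1.0, 0.0]
contact_force: [-0.3, 0.5, -0.8]
gripper_width: 0.225
grasp_force: 60.1
```

jog_arm(motion="0 0 0 0.014 0 0 0; 0 0 0 0.026 0 0 0; 0 0 0 0.036 0 0 0; 0 0 0 0.044 0 0 0; 0 0 0 0.044 0 0 0")

```text
time: 22.08
tool_pos: [0.4744, -0.2827, 0.0631]
tool_rot: [-0.0, -0.006, 1.0, 0.0]
contact_force: [0.1, 0.5, -2.0]
gripper_width: 0.221
grasp_force: 60.1
```

```bash
python3 - <<'E'
from h import *
from plant import *
s=state();p=s['tool_pos'];print(s['time'],p,s['tool_rot'],s['contact_force'])
chain(p,s['tool_rot'],[(.4744,-.2815,.0575,.0127)])
E
```

```text
22.075 [ 0.47440726 -0.28269002  0.0631125 ] [-3.08840670e-04 -6.34814784e-03  9.99979772e-01  2.45917344e-04] [ 0.0742829   0.54696794 -1.95277595]
[0.474, -0.282, 0.058, 0.013] -> [-0.0, 0.0024, 0.0112] [0.0003, -0.0004, -0.0] mm 6
```

jog_arm(motion="0 0 0.002 0.003 0 0 0; 0 0 0.002 0.006 0 0 0; 0 0 0.002 0.008 0 0 0; 0 0 0.002 0.009 0 0 0; 0 0 0.002 0.009 0 0 0")

```text
time: 22.7
tool_pos: [0.4746, -0.2819, 0.059]
tool_rot: [-0.0, -0.006, 1.0, -0.0]
contact_force: [-0.4, 0.6, -2.4]
gripper_width: 0.223
grasp_force: 60.1
```

jog_arm(motion="0 0 0 0.001 0 0 0; 0 0 0 0.002 0 0 0; 0 0 0 0.002 0 0 0; 0 0 0 0.002 0 0 0; 0 0 0 0.002 0 0 0")

```text
time: 23.32
tool_pos: [0.4747, -0.2819, 0.0582]
tool_rot: [0.0, -0.006, 1.0, -0.0]
contact_force: [0.4, -0.0, -1.0]
gripper_width: 0.225
grasp_force: 60.1
```

jog_arm(motion="0 0 0 0.001 0 0 0; 0 0 0 0.002 0 0 0; 0 0 0 0.002 0 0 0; 0 0 0 0.002 0 0 0; 0 0 0 0.002 0 0 0")

```text
time: 23.95
tool_pos: [0.4748, -0.282, 0.0579]
tool_rot: [0.0, -0.006, 1.0, -0.0]
contact_force: [-2.8, 1.8, 5.7]
gripper_width: 0.225
grasp_force: 61.0
```

jog_arm(motion="26 0 0 0 0 0 0; 30 0 0 0 0 0 0; 40 0 0 0 0 0 0; 60 0 0 0 0 0 0; 80 0 0 0 0 0 0")

```text
time: 24.58
tool_pos: [0.4746, -0.2819, 0.057]
tool_rot: [-0.0, -0.006, 1.0, 0.0]
contact_force: [0.5, 0.5, 0.1]
gripper_width: 0.787
grasp_force: 0.0
```

jog_arm(motion="90 0 0 0 0 0 0; 90 0 0 0 0 0 0; 90 0 0 -0.05 0 0 0; 90 0 0 -0.1 0 0 0; 90 0 0 -0.16 0 0 0")

```text
time: 25.2
tool_pos: [0.4743, -0.2816, 0.1373]
tool_rot: [-0.0, -0.006, 1.0, 0.0]
contact_force: [-0.7, -0.5, 0.6]
gripper_width: 0.9
grasp_force: 0.0
```

jog_arm(motion="90 0.05 0 -0.12 0 0 0; 90 0.1 0.1 -0.2 0 0 0; 90 0.1 0.2 -0.25 0 0 0; 90 0.1 0.3 -0.25 0 0 0; 90 0.1 0.36 -0.25 0 0 0")

```text
time: 25.82
tool_pos: [0.4223, -0.1008, 0.263]
tool_rot: [0.001, -0.007, 1.0, -0.0]
contact_force: [-0.2, -0.3, -0.3]
gripper_width: 0.9
grasp_force: 0.0
```

```bash
python3 - <<'E'
from h import *
from plant import *
s=state();print(s['time'],s['tool_pos'],s['contact_force'])
f=grab_frame('side');np.savez('pics/side5.npz',**f);g=grab_frame('top');cv2.imwrite('pics/top5.png',g['color'][:,:,::-1])
for c in('side','top'):
  for t in('hook','hook_tip','tray_front','cups','sprayer','jar'):print(c,t,[(np.round(d['at'],3),round(d['p'],2)) for d in place_of(c,t)][:2])
a=f['color'][120:390,200:520];a=cv2.resize(a,None,fx=2.2,fy=2.2,interpolation=2);cv2.imwrite('pics/c6.png',a[:,:,::-1])
E
```

```text
25.825 [ 0.42225687 -0.10076302  0.26301486] [-0.16051668 -0.25015831 -0.26071989]
side hook [(array([ 0.476, -0.284,  0.076]), 0.96)]
side hook_tip [(array([ 0.634, -0.282,  0.041]), 0.76)]
side tray_front [(array([0.635, 0.1  , 0.034]), 0.8)]
side cups [(array([0.796, 0.132, 0.105]), 0.89)]
side sprayer [(array([ 0.627,  0.451, -0.004]), 0.89), (array([ 0.469, -0.281,  0.001]), 0.2)]
side jar [(array([0.462, 0.42 , 0.001]), 0.93)]
top hook [(array([ 0.473, -0.288,  0.073]), 0.78)]
top hook_tip [(array([ 0.634, -0.282,  0.041]), 0.71), (array([ 0.477, -0.281,  0.   ]), 0.46)]
top tray_front [(array([0.64 , 0.098, 0.029]), 0.79)]
top cups [(array([0.796, 0.131, 0.108]), 0.69), (array([ 0.762,  0.107, -0.004]), 0.38)]
top sprayer [(array([0.631, 0.447, 0.002]), 0.89)]
top jar [(array([0.461, 0.418, 0.001]), 0.86)]
```

View pics/c6.png

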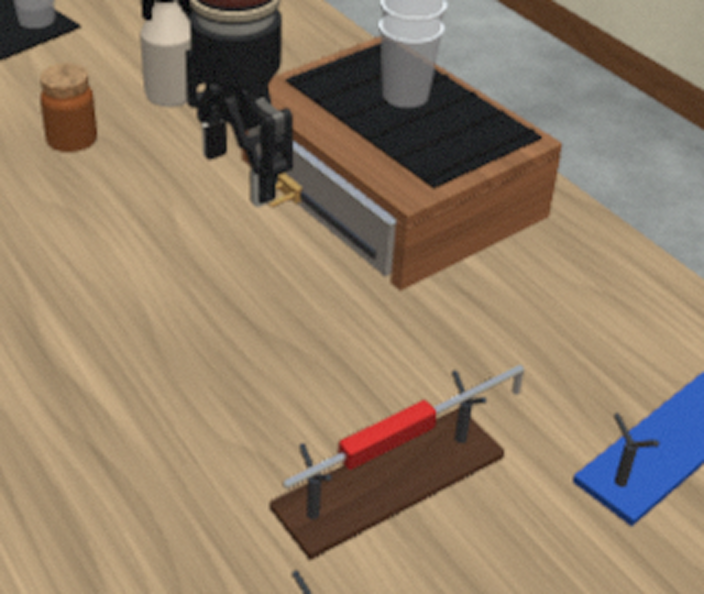

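The picture shows the hook in both forks of the brown rest, with the handle at crop (388,433). The tray is out, and the cups and jar are where they were. Handing in.

```bash
python3 -c "
from plant import *
print(job_done(), state()['time'])"
```

```text
the job is handed in; nothing more can be done
the job is handed in; nothing more can be done
```

The job is handed in: the tray was drawn out to its stop with the hook (the force rose to only about 8 N there), the hook lies back in both forks of the brown rest, and the cups, sprayer and jar are where they started. The brass eye was partly visible from the side camera, so I located it there and confirmed it by the pull force rather than searching for it by touch.

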